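Sprayer into the railed drip tray, gate latched

TASK

Take the trigger sprayer that stands on the right-hand part of the table and stand it upright on the mat inside the railed drip tray, with the brown jug (not the sprayer at the far edge). Then swing the tray's gate fully shut, lifting its latch bar over the upright horn of the catch and letting it drop down behind the horn. Do not knock over the sprayer, the jug or the washer jar.

Things in the scene. Friction and masses are not known exactly. Their poses are not given: they have to be found in the camera images.
- sprayer_mid (a point): Centre (80 mm above the foot) of a loose trigger spray bottle, 160 mm tall, 0.2 to 0.42 kg, standing on the table: pale blue body 50 x 50 mm up to 104 mm; neck 30 mm square at 103 to 137 mm; blue head up to 159 mm, 18 mm wide in x. Own axes: z up; nozzle and trigger (which hangs in front of the neck) point to -y, so the neck can be pinched from above across x.
- bottle_pen: Fixed steel drip tray with guard rail, 252 (x) x 262 (y) mm over its rim; origin under its centre at table level, z up, gate side -x. Rim 33 mm high; rubber mat 200 x 206 mm, top at 10 mm; posts 16 mm square, 135 mm high at x = +-112, y = +-117 mm; rails at 72 and 120 mm on the other three sides; open top. Brown jug back left (+x, +y), tin back right; front right part free.
- gate (a joint): Opening angle of the gate, a grey barred frame 202 mm wide, 42 to 122 mm above the table, hung on the left (+y) front post, opening outward: 0 = shut in line with the front posts, stop at 1.6 rad. Light friction (0.05 N m): it stays where it is left. At angle a the direction from hinge to free edge is (-sin a, -cos a) in the pen's x, y, and its outer face looks to (-cos a, sin a).
- gate_hinge (a point): Point on the gate's upright hinge axis, 105 mm above the table, at (-112, 103) mm in the pen's x, y.
- latch_bar (a joint): Angle of the latch bar on the gate: 0 = down, level, on its rest (cannot go lower); grows as its free end is lifted, to a stop at 0.9 rad; it falls back by its weight (0.19 to 0.29 kg) when let go. Flat steel bar 8 mm thick, 22 mm high, along the gate's outer face, its mid-plane 14 mm outward of the gate's hinge plane; it ends 198 mm beyond its pivot, past the gate's free edge.
- bar_pivot (a point): Centre of the latch bar's pivot bolt, 105 mm above the table: 45 mm along the gate from the hinge axis and 14 mm outward of it.
- knob (a point): Centre of the black ball knob, 34 mm across, on a stem on the latch bar: 162 mm above the table with the bar down. It lies 130 mm along the bar from the pivot and 57 mm above the bar's centre line, and turns with the bar about the pivot (at bar angle b it is 130 cos b - 57 sin b along the gate and 57 cos b + 130 sin b above the pivot). Nothing but the stem is within 35 mm below it.
- catch_top (a point): Centre of the top of the catch's horn, an upright steel plate 6 mm thick, 26 mm wide, in front of the right (-y) front post, top 115 mm above the table. Slot between horn and post 15 mm, open at the top. No ramp: the bar (lower edge at 94 mm when down) must be lifted over the horn, by 0.15 rad or more, as the gate swings in; then it drops behind the horn.
- compound_jug: Loose brown round one-litre jug, 108 mm across and 200 mm tall, on the back left of the pen's mat; origin at the centre of its underside, z up.
- washer_jar: Loose round jar of washers with black lid, 62 mm across and 84 mm tall, on the table; origin at the centre of its underside, z up.
Mind the look-alikes: they are no part of the job. Leave any red look-alike of the part that bears sprayer_mid alone.

How it is judged:
On the way, in this order (a step that is already met when the one before it is completed fails the run):
1. the sprayer stands upright on the mat inside the pen, let go (x of sprayer_mid in the frame of bottle_pen between -0.1 and 0.1 m and y of sprayer_mid in the frame of bottle_pen between -0.1 and 0.1 m and height (world z) of sprayer_mid below 0.1 m and angle between sprayer_mid's own z axis and vertical below 0.12 rad and contact force between the fingers and sprayer below 0.1 N), for 0.2 s.
2. the gate is shut and its bar has dropped behind the horn (value of joint gate below 0.05 rad and value of joint latch_bar below 0.04 rad), for 0.2 s.
At the end, for the whole second after the job is handed in: The sprayer stands upright (within 0.12 rad) and at rest on the mat inside the pen, its centre within 100 mm of the pen's centre in the pen's x and y and below 100 mm height; the gate is shut (below 0.05 rad) and the latch bar is down (below 0.04 rad) behind the horn of the catch (all of step 2 and x of sprayer_mid in the frame of bottle_pen between -0.1 and 0.1 m and y of sprayer_mid in the frame of bottle_pen between -0.1 and 0.1 m and height (world z) of sprayer_mid below 0.1 m and angle between sprayer_mid's own z axis and vertical below 0.12 rad and linear speed of sprayer below 0.02 m/s); the robot touches nothing.
It fails at once if the sprayer is knocked or tipped over (angle between sprayer_mid's own z axis and vertical above 0.7 rad).
It fails at once if the jug is knocked over (angle between compound_jug's own z axis and vertical above 0.5 rad).
It fails at once if the washer jar is knocked over (angle between washer_jar's own z axis and vertical above 0.5 rad).
It also fails if it takes over 67 s, if anything falls off the work surface, if the arm or the gripper's body presses on something with over 40 N, if the wrist force passes 120 N, or if a joint passes its speed limit or range.

ROBOT

A 6-joint arm with a two-finger parallel gripper is mounted at the origin on the work surface; the furniture and walls round the work are solid. World frame = base frame: x ahead of the robot, y to its left, z up, the work surface at z = 0. Lengths are in m, angles in rad, forces in N, time in s.
With the tool pointing down it reaches from about 0.275 to 0.75 m from the base axis. Payload 10.2 kg.
Tool frame: the origin (TCP) lies at the very end of the fingers, on their centre line; the grasp point (between the pads) lies 19 mm behind it (env.grip_depth is the distance from the TCP to the grasp point, in m); z points along the fingers, y is the line along which they close (so a half turn about z gives the same grasp; the last joint's range is limited). The gripper opens to 85 mm and grips with 20 to 120 N. Pads are 22 mm wide; open, the fingers measure 114 mm over their backs; the gripper's body (76 mm by 85 mm) begins 54 mm behind the grasp point. The pads swing forward as they close: fully open they stand 13 mm farther back than shut.
Start: joints at [-1.51, 0.313, 1.498, -0, 1.331, -0.223], TCP at [0.147, -0.504, 0.231] pointing down, gripper open.
Joint ranges: [-2.94, 2.94], [-0.97, 2.17], [0.19, 2.56], [-1.23, 4.37], [0.02, 3.11], [-2.88, 2.88]. Speed limits (rad/s): [2.39, 2.39, 3.01, 3.14, 3.14, 3.14].

INTERFACE

Orientations are given as a rotation vector (axis times angle).
In Python, from cell import env gives the robot as it stands.
- The arm moves only by the shell command python3 -m crank 'ROWS' [OPENING]. ROWS is JSON, a list of rows, each an object with "slide": the shift along the world's x, y, z in cm, a list of three; "dr": the turn, a rotation vector about the world's x, y, z in rad, a list of three. In form: [{"slide": [x, y, z], "dr": [wx, wy, wz]}, ...]. A call has 1 to 12 rows; each row shifts and turns the commanded pose from where the row before left it; what a row does not reach is not made up. A row lasts 1/8 s, in which the tool goes at most 62.5 mm and 10.7 degrees, less where a joint would pass 70% of its speed; a pose out of reach is approached as far as the arm can. A call with a gripper value outside its range is refused whole. OPENING is the opening, from -1 (shut) to 1 (fully open), so that 0 is half open, set as the call begins (- or left out, the last holds). The fingers move at their own pace and stop on an object; the grip force is fixed at half the most. Time passes only in rows, so rows that do not move let the fingers close. It gives the time, the measured TCP pose, the force, the opening and the grip force at its end, in the units of the state.
- env.observe(): the state, without advancing time (a new reading comes with each control period).
- env.read_camera(name): name is "side" or "top" or "wrist"; returns the picture (384x512x3 uint8, blue, green, red); there is no depth.
- env.calibration(name): a dict with "intrinsics" (3x3 intrinsics, pixels), "dist" ([k1, k2, p1, p2, k3] as OpenCV has them; the pictures are not rectified), "pose" (4x4, takes a point from camera to world coordinates); the wrist camera has in their place "T_tool_cam" (4x4, takes a point from camera to tool coordinates, whose origin is the TCP and whose axes are the flange's). Camera axes: x right, y down, z forward; pixel columns grow to the right and rows downward; lengths in m; the calibration is good to about 2 mm. A picture is of the moment at which its call begins: read the wrist's pose just before it. calibration takes no time and is no camera call.
- env.close_job(): hands the job in; it is judged then, once.
Trained networks look in the newest picture that a camera, given by its name, has taken for a name from the list of things; names that differ only in an ending like _2 or _b are one class to them, and where a whole thing is asked for, a point or a joint stands for the part that bears it (a point fixed in the world has none). Each returns a list of dicts, best first, with "conf" (0 to 1); they miss things now and then, are a little off and sometimes report something else, mostly with a low value. They report only what shows in the picture. A call takes as long as a camera call. They do not tell look-alikes from the thing itself.
- env.boxes_of(thing, camera): "at" ([x, y, z] in m, in world coordinates, good to about 4 mm: the middle of the surface that is visible of it).
The state is a dict: "time_s": time; "joints": joint angles; "joint_vel": joint speeds; "joint_torque": joint torques, N m; "ee_pos": TCP position; "orientation": TCP orientation; "wrist_force": force on the tool from outside, world axes, zero at the start; "ft_torque": the same for the moment, N m; "opening": opening from 0.0 (shut) to 1.0 (fully open); "finger_force": force on a finger pad.
Only numpy, scipy, OpenCV 4.12 (cv2) and the standard library are available. Lean on these libraries where they do the work, as an engineer would, in place of code of your own. Each camera call takes 0.05 s, during which the arm holds its last target. There are 200 camera calls.

## Working session

There is one attempt and no reset: what is moved stays moved. The work goes in short steps, Python scripts to look and compute and a shell command to move; the robot and the scene stay as the last step left them, time stands still between calls to the robot, and variables do not carry over. Pictures are saved under pics/ and viewed, at most 10 in all, crops included, and the job is handed in when it is done.

```bash
mkdir -p pics; ls; python3 - <<'E'
from cell import env
import cv2,numpy as np
s=env.observe(); print(s['time_s'],s['ee_pos'],s['orientation'],s['opening'])
t=env.read_camera('top'); cv2.imwrite('pics/top1.png',t)
for n in ['sprayer_mid','bottle_pen','gate','latch_bar','knob','catch_top','compound_jug','washer_jar','bar_pivot','gate_hinge']:
    try: print(n,[(np.round(d['at'],3).tolist(),round(d['conf'],2)) for d in env.boxes_of(n,'top')])
    except Exception as e: print(n,e)
t=env.read_camera('side'); cv2.imwrite('pics/side1.png',t)
for n in ['sprayer_mid','knob','catch_top','gate','washer_jar','compound_jug']:
    try: print(n,[(np.round(d['at'],3).tolist(),round(d['conf'],2)) for d in env.boxes_of(n,'side')])
    except Exception as e: print(n,e)
for c in ['top','side']: print(env.calibration(c))
E
```

```text
pics
0.0 [ 0.14696802 -0.50372202  0.23074282] [-3.10873144e+00 -4.44110814e-01 -1.40925192e-04] 0.9980818627689186
sprayer_mid [([0.475, -0.057, 0.109], 0.89), ([0.389, 0.074, 0.108], 0.64)]
bottle_pen [([0.652, 0.251, 0.014], 0.57)]
gate [([0.48, 0.301, 0.114], 0.77)]
latch_bar [([0.43, 0.3, 0.123], 0.68)]
knob [([0.436, 0.3, 0.116], 0.64)]
catch_top [([0.566, 0.116, 0.089], 0.51)]
compound_jug [([0.723, 0.251, 0.163], 0.82)]
washer_jar [([0.62, -0.179, 0.085], 0.73)]
bar_pivot []
gate_hinge [([0.474, 0.302, 0.116], 0.89), ([0.432, 0.304, 0.121], 0.37)]
sprayer_mid [([0.48, -0.047, 0.088], 0.96), ([0.392, 0.089, 0.108], 0.89)]
knob [([0.44, 0.31, 0.11], 0.69), ([0.734, 0.305, 0.13], 0.23)]
catch_top []
gate []
washer_jar [([0.624, -0.172, 0.05], 0.76)]
compound_jug []
{'intrinsics': array([[470.49320227,   0.        , 252.66267775],
       [  0.        , 470.49320227, 190.98809887],
       [  0.        ,   0.        ,   1.        ]]), 'dist': array([-0.03012744,  0.        ,  0.        ,  0.        ,  0.        ]), 'pose': array([[-0.02467587, -0.99480797,  0.098733  ,  0.45321134],
       [-0.99963028,  0.02342548, -0.01380378,  0.06309203],
       [ 0.01141924, -0.09903712, -0.99501822,  1.3456474 ],
       [ 0.        ,  0.        ,  0.        ,  1.        ]])}
{'intrinsics': array([[403.33076307,   0.        , 248.73790238],
       [  0.        , 403.33076307, 184.26026772],
       [  0.        ,   0.        ,   1.        ]]), 'dist': array([-0.05274441,  0.        ,  0.        ,  0.        ,  0.        ]), 'pose': array([[-9.99154641e-01,  1.65542054e-02, -3.76292699e-02,
         5.83528131e-01],
       [ 4.11086386e-02,  3.95899598e-01, -9.17373200e-01,
         1.07149947e+00],
       [-2.88971516e-04, -9.18144578e-01, -3.96245441e-01,
         5.73632670e-01],
       [ 0.00000000e+00,  0.00000000e+00,  0.00000000e+00,
         1.00000000e+00]])}
```

```bash
python3 - <<'E'
import cv2
cv2.imwrite('pics/top1b.png',cv2.resize(cv2.imread('pics/top1.png'),(800,600),interpolation=cv2.INTER_CUBIC))
cv2.imwrite('pics/side1b.png',cv2.resize(cv2.imread('pics/side1.png'),(800,600),interpolation=cv2.INTER_CUBIC))
E
```

```text
(no output)
```

View pics/top1b.png

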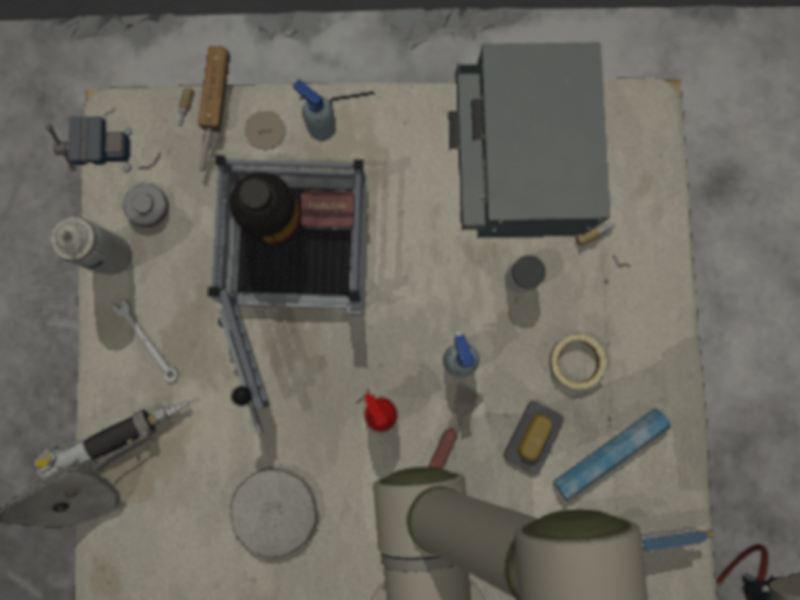

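View pics/side1b.png

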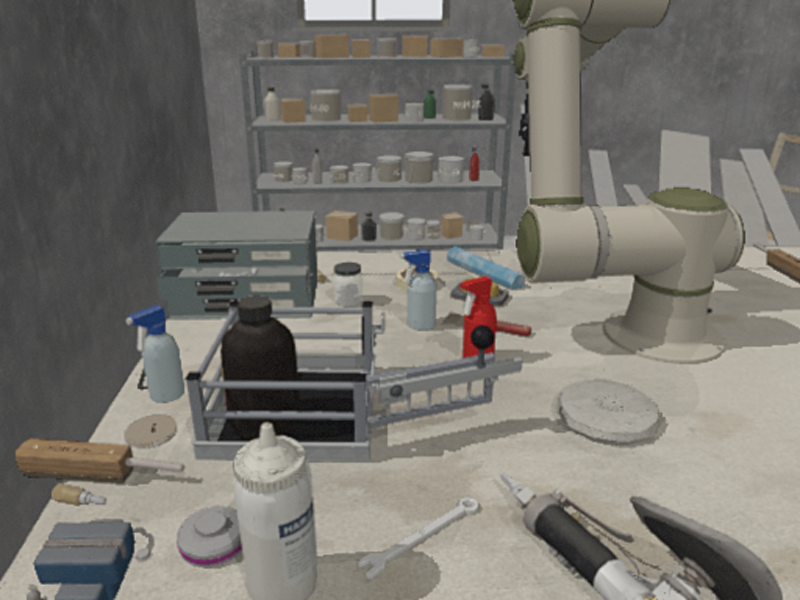

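Target candidates (pixels in the 800x600 top view): the blue sprayer at (460,355) on the right, the red one at (380,412), and the blue one at the far edge (315,110). I choose (460,355) by the description and check it in a close crop together with the pen.

```bash
python3 - <<'E'
import cv2,numpy as np
im=cv2.imread('pics/top1.png')
a=cv2.resize(im[90:290,125:245],None,fx=3,fy=3,interpolation=cv2.INTER_CUBIC) #360x600
b=cv2.resize(im[200:275,265:335],None,fx=6,fy=6,interpolation=cv2.INTER_CUBIC)  #420x450
o=np.zeros((600,780,3),np.uint8);o[:600,:360]=a;o[:450,360:780]=b
o=np.clip(o*1.6,0,255).astype(np.uint8)
cv2.imwrite('pics/crop1.png',o)
E
```

```text
(no output)
```

View pics/crop1.png

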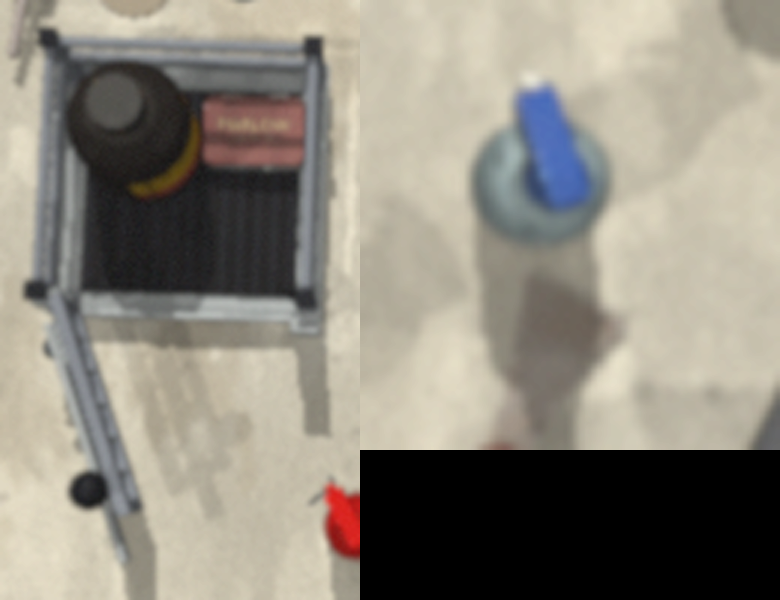

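```bash
cat > h.py <<'E'
import cv2,numpy as np
from cell import env
def back(cam,px,z,cal=None):
    c=cal or env.calibration(cam); T=c['pose']
    u=cv2.undistortPoints(np.array([[px]],float),c['intrinsics'],c['dist'])[0,0]
    d=T[:3,:3]@np.array([u[0],u[1],1.]); o=T[:3,3]
    return o+d*(z-o[2])/d[2]
E
python3 - <<'E'
from h import *
P=lambda x,y,z:back('top',(125+x/3,90+y/3),z)
S=lambda x,y,z:back('top',(265+(x-360)/6,200+y/6),z)
w=np.array([P(49,38,.135),P(313,46,.135),P(36,290,.135),P(306,298,.135)])
q=np.array([[.112,.117],[.112,-.117],[-.112,.117],[-.112,-.117]])
c=w[:,:2].mean(0);a=w[:,:2]-c
yaw=np.arctan2((q[:,0]*a[:,1]-q[:,1]*a[:,0]).sum(),(q*a).sum())
R=np.array([[np.cos(yaw),-np.sin(yaw)],[np.sin(yaw),np.cos(yaw)]])
print(c,yaw,'res',np.round(w[:,:2]-c-q@R.T,4).tolist())
print('hinge',c+R@[-.112,.103],'catch pred',c+R@[-.145,-.117])
print('knob',P(89,489,.162),'gate free',P(131,508,.122),'barend',P(122,556,.115),'pivot?',P(48,347,.105))
h=c+R@[-.112,.103]; k=R.T@(P(89,489,.162)[:2]-h)
# knob in pen = 175*(-sin,-cos)+14*(-cos,sin)
ang=np.arctan2(-k[0],-k[1])-np.arctan2(.014,.175); print('gate angle',ang,np.hypot(*k),np.hypot(.175,.014))
n,r=S(534,88,.155),S(573,208,.155); print('nozzle',n,'rear',r,'dir',np.arctan2(*(n-r)[1::-1]),'body',S(540,180,.09))
E
```

```text
[0.69661051 0.22339761] -0.051166620225094876 res [[-0.0004, -0.0007], [-0.0009, 0.0013], [0.0009, -0.0009], [0.0004, 0.0002]]
hinge [0.59002495 0.33199098] catch pred [0.5458164  0.11396666]
knob [0.42102567 0.29488246 0.162     ] gate free [0.40289076 0.26675988 0.122     ] barend [0.36179378 0.27602965 0.115     ] pivot? [0.5443351  0.34149024 0.105     ]
gate angle 1.2236520033523872 0.17302543140468074 0.17555910685578233
nozzle [ 0.50861161 -0.05666238  0.155     ] rear [ 0.45774115 -0.07142488  0.155     ] dir 0.2824400044136824 body [ 0.47073637 -0.06451779  0.09      ]
```

The crop shows the pale-blue sprayer with its nozzle up-left: head from (534,88) to (573,208). The pen posts are at (49,38), (313,46), (36,290) and (306,298), and the knob is at (89,489). Tool y is already perpendicular to the nozzle line, so I move above the sprayer.

```bash
python3 -m crank '[{"slide":[2.7,3.65,0],"dr":[0,0,0]},{"slide":[2.7,3.65,0],"dr":[0,0,0]},{"slide":[2.7,3.65,0],"dr":[0,0,0]},{"slide":[2.7,3.65,0],"dr":[0,0,0]},{"slide":[2.7,3.65,0],"dr":[0,0,0]},{"slide":[2.7,3.65,0],"dr":[0,0,0]},{"slide":[2.7,3.65,0],"dr":[0,0,0]},{"slide":[2.7,3.65,0],"dr":[0,0,0]},{"slide":[2.7,3.65,0],"dr":[0,0,0]},{"slide":[2.7,3.65,0],"dr":[0,0,0]},{"slide":[2.7,3.65,0],"dr":[0,0,0]},{"slide":[2.7,3.65,0],"dr":[0,0,0]}]' 1
python3 - <<'E'
from h import *
s=env.observe(); print(s['time_s'],s['ee_pos'],s['orientation'])
w=env.read_camera('wrist'); cv2.imwrite('pics/w1.png',w)
for n in ['sprayer_mid']:
  print([(np.round(d['at'],3).tolist(),round(d['conf'],2)) for d in env.boxes_of(n,'wrist')])
T=env.calibration('wrist')['T_tool_cam'];print(T)
E
```

```text
time_s: 2.4
ee_pos: [0.4718, -0.0646, 0.2314]
orientation: [3.11, 0.444, 0.001]
wrist_force: [0.4, -0.9, 0.1]
opening: 0.998
finger_force: 0.0
2.4 [ 0.47176977 -0.06464823  0.2314234 ] [3.10971688e+00 4.44424670e-01 5.09544432e-04]
[([0.399, 0.068, 0.114], 0.8), ([0.483, -0.067, 0.154], 0.69)]
[[-2.62732804e-04 -9.49837390e-01 -3.12744085e-01  8.08941291e-02]
 [ 9.99998586e-01  2.69970169e-04 -1.66001602e-03 -5.19257802e-04]
 [ 1.66117686e-03 -3.12744079e-01  9.49835976e-01 -1.42239384e-01]
 [ 0.00000000e+00  0.00000000e+00  0.00000000e+00  1.00000000e+00]]
```

View pics/w1.png

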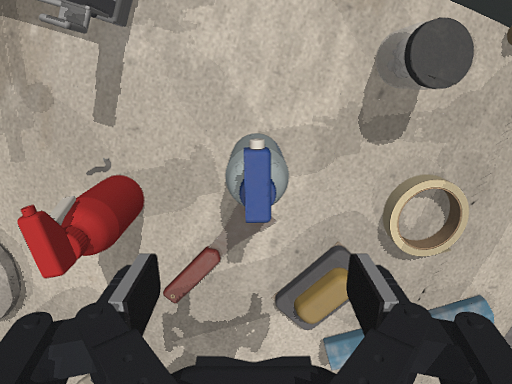

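The picture shows the blue sprayer at (257,190) with its head axis vertical in the image, so it lies along tool x. The red one is at (90,220), well to the side.

```bash
cat >> h.py <<'E'
from scipy.spatial.transform import Rotation as Ro
def wcal(s):
    c=dict(env.calibration('wrist')); T=np.eye(4);T[:3,:3]=Ro.from_rotvec(s['orientation']).as_matrix();T[:3,3]=s['ee_pos']
    c['pose']=T@c['T_tool_cam']; return c
E
python3 - <<'E'
from h import *
c=wcal(env.observe())
for p,z in [((258,222),.157),((258,150),.157),((257,190),.13),((257,172),.08)]: print(p,back('wrist',p,z,c).round(4))
E
```

```text
(258, 222) [ 0.4605 -0.0694  0.157 ]
(258, 150) [ 0.5099 -0.0546  0.157 ]
(257, 190) [ 0.4749 -0.0647  0.13  ]
(257, 172) [ 0.476  -0.0648  0.08  ]
```

```bash
python3 -m crank '[{"slide":[0.3,-0.05,-3],"dr":[0,0,0]},{"slide":[0,0,-3],"dr":[0,0,0]},{"slide":[0,0,-3],"dr":[0,0,0]},{"slide":[0,0,-2],"dr":[0,0,0]},{"slide":[0,0,-1.1],"dr":[0,0,0]},{"slide":[0,0,0],"dr":[0,0,0]}]' 1
python3 -m crank '[{"slide":[0,0,0],"dr":[0,0,0]},{"slide":[0,0,0],"dr":[0,0,0]},{"slide":[0,0,0],"dr":[0,0,0]},{"slide":[0,0,0],"dr":[0,0,0]},{"slide":[0,0,0],"dr":[0,0,0]},{"slide":[0,0,0],"dr":[0,0,0]},{"slide":[0,0,0],"dr":[0,0,0]},{"slide":[0,0,0],"dr":[0,0,0]}]' -1
python3 -m crank '[{"slide":[0,0,2],"dr":[0,0,0]},{"slide":[0,0,3],"dr":[0,0,0]},{"slide":[0,0,4],"dr":[0,0,0]},{"slide":[0,0,4],"dr":[0,0,0]},{"slide":[0,0,3],"dr":[0,0,0]},{"slide":[0,0,0],"dr":[0,0,0]}]'
python3 - <<'E'
from h import *
R=Ro.from_euler('z',-.0512).as_matrix()[:2,:2];c=np.array([.6966,.2234])
print('place',c+R@[-.035,-.04])
P=lambda x,y,z:back('top',(125+x/3,90+y/3),z)
print('jug pen',R.T@(P(115,100,.2)[:2]-c),'tin',[R.T@(P(x,y,z)[:2]-c) for x,y,z in[(204,165,.03),(303,168,.03)]])
E
```

```text
time_s: 3.25
ee_pos: [0.4738, -0.0667, 0.1101]
orientation: [-3.11, -0.444, 0.001]
wrist_force: [0.0, -0.3, -0.2]
opening: 0.999
finger_force: 0.0
time_s: 4.25
ee_pos: [0.4743, -0.0667, 0.1109]
orientation: [3.109, 0.444, 0.001]
wrist_force: [-1.2, -0.9, 5.7]
opening: 0.339
finger_force: 59.6
time_s: 5.0
ee_pos: [0.4744, -0.0666, 0.2712]
orientation: [3.109, 0.444, 0.004]
wrist_force: [0.9, -0.2, -3.6]
opening: 0.343
finger_force: 60.0
place [0.65959876 0.18524363]
jug pen [0.04200688 0.04347013] tin [array([ 0.02278575, -0.01147711]), array([ 0.02254939, -0.10509482])]
```

```bash
python3 -m crank '[{"slide":[1.2,1.6,0.5],"dr":[0,0,0]},{"slide":[2.3,3.1,0],"dr":[0,0,0]},{"slide":[2.5,3.4,0],"dr":[0,0,0]},{"slide":[2.5,3.4,0],"dr":[0,0,0]},{"slide":[2.5,3.4,0],"dr":[0,0,0]},{"slide":[2.5,3.4,0],"dr":[0,0,0]},{"slide":[2.3,3.1,0],"dr":[0,0,0]},{"slide":[1.7,2.5,0],"dr":[0,0,0]},{"slide":[1.0,1.3,0],"dr":[0,0,0]},{"slide":[0,0,0],"dr":[0,0,0]},{"slide":[0,0,0],"dr":[0,0,0]}]'
python3 -m crank '[{"slide":[0,0,-2],"dr":[0,0,0]},{"slide":[0,0,-3],"dr":[0,0,0]},{"slide":[0,0,-3],"dr":[0,0,0]},{"slide":[0,0,-3],"dr":[0,0,0]},{"slide":[0,0,-2],"dr":[0,0,0]},{"slide":[0,0,-1],"dr":[0,0,0]},{"slide":[0,0,-0.5],"dr":[0,0,0]},{"slide":[0,0,-0.5],"dr":[0,0,0]},{"slide":[0,0,-0.2],"dr":[0,0,0]},{"slide":[0,0,0],"dr":[0,0,0]}]'
```

```text
time_s: 6.38
ee_pos: [0.6586, 0.1849, 0.274]
orientation: [3.11, 0.444, -0.003]
wrist_force: [0.0, -0.2, -3.4]
opening: 0.341
finger_force: 59.8
time_s: 7.62
ee_pos: [0.6591, 0.1855, 0.1235]
orientation: [3.11, 0.444, 0.0]
wrist_force: [0.2, 0.9, -2.0]
opening: 0.34
finger_force: 59.8
```

```bash
python3 -m crank '[{"slide":[0,0,-0.1],"dr":[0,0,0]},{"slide":[0,0,-0.1],"dr":[0,0,0]},{"slide":[0,0,-0.1],"dr":[0,0,0]},{"slide":[0,0,0],"dr":[0,0,0]}]'
python3 -m crank '[{"slide":[0,0,0],"dr":[0,0,0]},{"slide":[0,0,0],"dr":[0,0,0]},{"slide":[0,0,0],"dr":[0,0,0]},{"slide":[0,0,0],"dr":[0,0,0]},{"slide":[0,0,0],"dr":[0,0,0]}]' 0.2
python3 -m crank '[{"slide":[0,0,1.5],"dr":[0,0,0]},{"slide":[0,0,3],"dr":[0,0,0]},{"slide":[0,0,4],"dr":[0,0,0]},{"slide":[0,0,4],"dr":[0,0,0]},{"slide":[0,0,2],"dr":[0,0,0]},{"slide":[0,0,0],"dr":[0,0,0]}]'
python3 - <<'E'
from h import *
w=env.read_camera('side'); cv2.imwrite('pics/s2.png',w[100:320,80:400].repeat(2,0).repeat(2,1))
s=env.observe(); print(env.boxes_of('sprayer_mid','side')); print(env.boxes_of('knob','side'))
E
```

```text
time_s: 8.12
ee_pos: [0.6592, 0.1855, 0.1209]
orientation: [3.11, 0.444, 0.001]
wrist_force: [-0.5, -0.6, 2.3]
opening: 0.341
finger_force: 60.4
time_s: 8.75
ee_pos: [0.659, 0.1855, 0.1203]
orientation: [-3.11, -0.444, 0.0]
wrist_force: [-0.1, 0.3, 0.3]
opening: 0.599
finger_force: 0.0
time_s: 9.5
ee_pos: [0.6594, 0.1855, 0.2678]
orientation: [3.11, 0.444, 0.007]
wrist_force: [0.9, 0.2, -0.5]
opening: 0.602
finger_force: 0.0
[{'at': [0.6642, 0.2049, 0.105], 'conf': 0.9}, {'at': [0.3908, 0.0859, 0.1092], 'conf': 0.79}]
[{'at': [0.4386, 0.3062, 0.1075], 'conf': 0.95}]
```

View pics/s2.png

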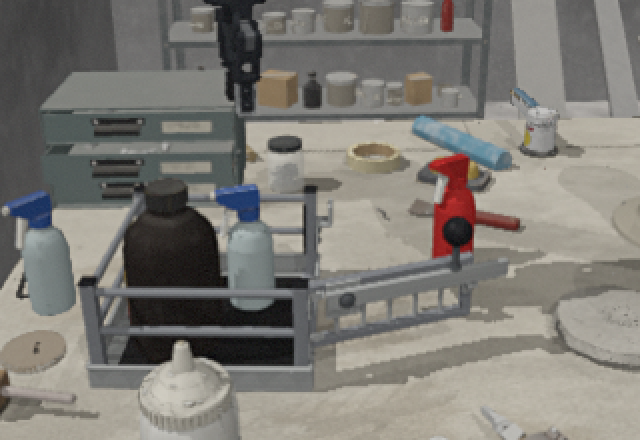

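The sprayer stands upright in the tray at (250,260), beside the jug, and the gate and knob at (457,232) are undisturbed. Next I move above the knob.

```bash
python3 -m crank '[{"slide":[-2,0.9,0],"dr":[0,0,0]},{"slide":[-4,1.8,0],"dr":[0,0,0]},{"slide":[-4,1.8,0],"dr":[0,0,0]},{"slide":[-4,1.8,0],"dr":[0,0,0]},{"slide":[-4,1.8,0],"dr":[0,0,0]},{"slide":[-4,1.8,0],"dr":[0,0,0]},{"slide":[-1.8,1,0],"dr":[0,0,0]},{"slide":[0,0,0],"dr":[0,0,0]},{"slide":[0,0,0],"dr":[0,0,0]}]' 1
python3 - <<'E'
from h import *
s=env.observe(); print(s['time_s'],s['ee_pos'],s['orientation'],s['joints'])
w=env.read_camera('wrist'); cv2.imwrite('pics/w2.png',w)
print(env.boxes_of('knob','wrist'))
E
```

```text
time_s: 10.78
ee_pos: [0.4219, 0.294, 0.2649]
orientation: [3.11, 0.443, -0.0]
wrist_force: [1.0, -0.2, -0.4]
opening: 0.998
finger_force: 0.0
10.775 [0.42193608 0.29404685 0.26493131] [ 3.10982457e+00  4.43107233e-01 -3.16738688e-04] [ 3.80684440e-01  2.66426701e-01  1.47124401e+00 -3.04598914e-04
  1.40420276e+00  1.66846420e+00]
[{'at': [0.4322, 0.3069, 0.1145], 'conf': 0.87}]
```

View pics/w2.png

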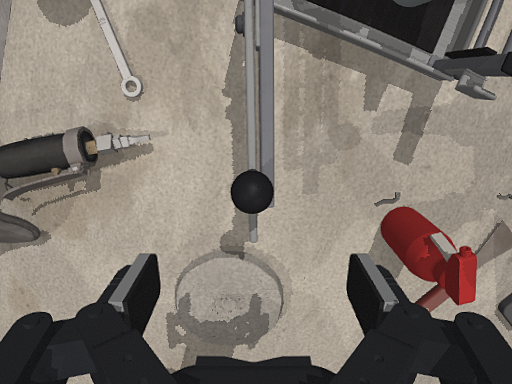

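The knob is at (252,191), and the gate runs straight up the image, so the tool is aligned with it.

```bash
python3 - <<'E'
from h import *
s=env.observe();k=back('wrist',(252,191),.162,wcal(s))
R=Ro.from_euler('z',-.0512).as_matrix()[:2,:2];c=np.array([.6966,.2234]);h=c+R@[-.112,.103]
v=R.T@(k[:2]-h);a0=np.arctan2(-v[0],-v[1])-np.arctan2(.014,.175)
print('knob',k,'delta cm',(k-s['ee_pos'])*100,'angle',a0,np.hypot(*v))
def kn(a,b):
    l=.045+.13*np.cos(b)-.057*np.sin(b); p=h+R@(l*np.array([-np.sin(a),-np.cos(a)])+.014*np.array([-np.cos(a),np.sin(a)]))
    return np.r_[p,.105+.057*np.cos(b)+.13*np.sin(b)]
p=k
for b in (.1,.2,.3): q=kn(a0,b); print('lift',b,((q-p)*100).round(2)); p=q
for a in np.linspace(a0,0,13)[1:]: q=kn(a,.3);print(round(a,3),((q-p)*100).round(2));p=q
print('down',((kn(0,0)-p)*100).round(2))
E
```

```text
knob [0.42192031 0.29573345 0.162     ] delta cm [ 1.26810887e-03  1.78722696e-01 -1.02910821e+01] angle 1.2272940332491653 0.17196480814422652
lift 0.1 [0.26 0.11 1.27]
lift 0.2 [0.73 0.22 1.2 ]
lift 0.3 [0.84 0.25 1.12]
1.125 [ 0.39 -1.51  0.  ]
1.023 [ 0.54 -1.47  0.  ]
0.92 [ 0.69 -1.4   0.  ]
0.818 [ 0.83 -1.33  0.  ]
0.716 [ 0.96 -1.23  0.  ]
0.614 [ 1.08 -1.13  0.  ]
0.511 [ 1.19 -1.01  0.  ]
0.409 [ 1.29 -0.89  0.  ]
0.307 [ 1.37 -0.75  0.  ]
0.205 [ 1.44 -0.61  0.  ]
0.102 [ 1.5  -0.46  0.  ]
0.0 [ 1.53 -0.3   0.  ]
down [-0.12 -2.26 -3.59]
```

```bash
python3 -m crank '[{"slide":[0,0.2,-2],"dr":[0,0,0]},{"slide":[0,0,-3],"dr":[0,0,0]},{"slide":[0,0,-3],"dr":[0,0,0]},{"slide":[0,0,-2.5],"dr":[0,0,0]},{"slide":[0,0,-1.9],"dr":[0,0,0]},{"slide":[0,0,0],"dr":[0,0,0]}]'
python3 -m crank '[{"slide":[0,0,0],"dr":[0,0,0]},{"slide":[0,0,0],"dr":[0,0,0]},{"slide":[0,0,0],"dr":[0,0,0]},{"slide":[0,0,0],"dr":[0,0,0]},{"slide":[0,0,0],"dr":[0,0,0]},{"slide":[0,0,0],"dr":[0,0,0]},{"slide":[0,0,0],"dr":[0,0,0]}]' -1
python3 -m crank '[{"slide":[0.3,0.09,0.64],"dr":[0,0,0]},{"slide":[0.3,0.09,0.63],"dr":[0,0,0]},{"slide":[0.35,0.11,0.61],"dr":[0,0,0]},{"slide":[0.4,0.11,0.59],"dr":[0,0,0]},{"slide":[0.4,0.12,0.57],"dr":[0,0,0]},{"slide":[0.42,0.13,0.55],"dr":[0,0,0]},{"slide":[0,0,0],"dr":[0,0,0]}]'
```

```text
time_s: 11.62
ee_pos: [0.421, 0.2959, 0.1401]
orientation: [3.109, 0.443, -0.004]
wrist_force: [0.0, -0.3, 1.2]
opening: 1.001
finger_force: 0.0
time_s: 12.5
ee_pos: [0.4213, 0.2966, 0.1421]
orientation: [-3.11, -0.444, -0.002]
wrist_force: [-1.8, -1.0, 5.3]
opening: 0.368
finger_force: 58.9
time_s: 13.38
ee_pos: [0.4432, 0.3031, 0.1775]
orientation: [-3.11, -0.444, -0.002]
wrist_force: [0.0, -0.3, -3.4]
opening: 0.363
finger_force: 59.8
```

```bash
python3 -m crank '[{"slide":[0.39,-1.51,0],"dr":[0,0,0.102]},{"slide":[0.54,-1.47,0],"dr":[0,0,0.102]},{"slide":[0.69,-1.4,0],"dr":[0,0,0.102]},{"slide":[0.83,-1.33,0],"dr":[0,0,0.102]},{"slide":[0.96,-1.23,0],"dr":[0,0,0.102]},{"slide":[1.08,-1.13,0],"dr":[0,0,0.102]},{"slide":[1.19,-1.01,0],"dr":[0,0,0.102]},{"slide":[1.29,-0.89,0],"dr":[0,0,0.102]},{"slide":[0,0,0],"dr":[0,0,0]}]'
python3 - <<'E'
from h import *
w=env.read_camera('side'); cv2.imwrite('pics/s3.png',w[100:320,80:400].repeat(2,0).repeat(2,1))
E
```

```text
time_s: 14.5
ee_pos: [0.5126, 0.203, 0.1766]
orientation: [-2.679, -1.64, 0.001]
wrist_force: [0.5, 1.8, -4.3]
opening: 0.367
finger_force: 60.5
```

View pics/s3.png

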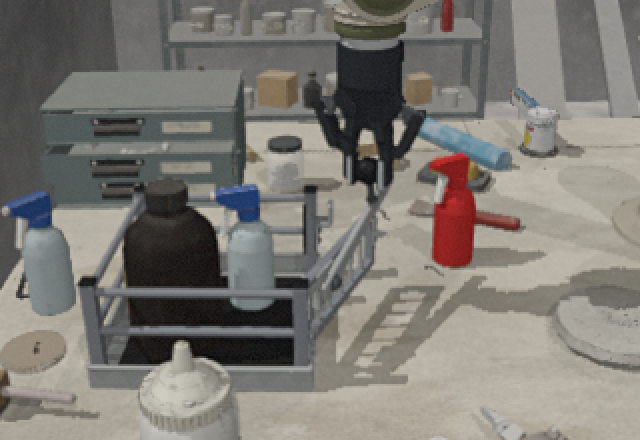

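The fingers hold the knob at (367,172), the bar is raised at (378,195) and the gate is swinging with it. I continue to shut.

```bash
python3 -m crank '[{"slide":[1.37,-0.75,0],"dr":[0,0,0.102]},{"slide":[1.44,-0.61,0],"dr":[0,0,0.102]},{"slide":[0.75,-0.25,0],"dr":[0,0,0.051]},{"slide":[0.75,-0.21,0],"dr":[0,0,0.051]},{"slide":[0.77,-0.16,0],"dr":[0,0,0.051]},{"slide":[0.76,-0.14,0],"dr":[0,0,0.051]},{"slide":[0,0,0],"dr":[0,0,0]}]'
python3 - <<'E'
from h import *
s=env.observe();R=Ro.from_euler('z',-.0512).as_matrix()[:2,:2];c=np.array([.6966,.2234])
print('tcp pen',R.T@(np.array(s['ee_pos'])[:2]-c),'want -.126,-.049', s['wrist_force'])
E
```

```text
time_s: 15.42
ee_pos: [0.5701, 0.1825, 0.1768]
orientation: [-2.291, -2.148, 0.002]
wrist_force: [-2.4, 1.8, -4.9]
opening: 0.365
finger_force: 60.9
tcp pen [-0.12427345 -0.04734653] want -.126,-.049 [-2.43891519  1.75268288 -4.93652416]
```

```bash
python3 -m crank '[{"slide":[0.1,-0.46,-0.55],"dr":[0,0,0]},{"slide":[-0.02,-0.43,-0.57],"dr":[0,0,0]},{"slide":[-0.02,-0.39,-0.59],"dr":[0,0,0]},{"slide":[-0.02,-0.36,-0.61],"dr":[0,0,0]},{"slide":[-0.02,-0.33,-0.62],"dr":[0,0,0]},{"slide":[-0.02,-0.3,-0.6],"dr":[0,0,0]},{"slide":[0,0,0],"dr":[0,0,0]}]'
python3 - <<'E'
from h import *
w=env.read_camera('wrist'); cv2.imwrite('pics/w4.png',w)
w=env.read_camera('side'); cv2.imwrite('pics/s4.png',w[100:320,80:400].repeat(2,0).repeat(2,1))
E
```

```text
time_s: 16.3
ee_pos: [0.5691, 0.159, 0.1427]
orientation: [-2.292, -2.146, 0.005]
wrist_force: [-12.4, -3.7, 6.9]
opening: 0.37
finger_force: 61.8
```

View pics/w4.png

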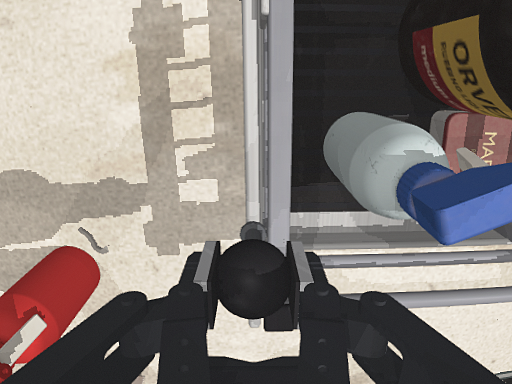

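The knob, at (252,278), is back at its bar-down height with the gate in line with the tray front. I release and retreat upward.

```bash
python3 -m crank '[{"slide":[0,0,0],"dr":[0,0,0]},{"slide":[0,0,0],"dr":[0,0,0]},{"slide":[0,0,0],"dr":[0,0,0]},{"slide":[0,0,0],"dr":[0,0,0]},{"slide":[0,0,0],"dr":[0,0,0]}]' 0.35
python3 -m crank '[{"slide":[0,0,1.5],"dr":[0,0,0]},{"slide":[0,0,3],"dr":[0,0,0]},{"slide":[0,0,4],"dr":[0,0,0]},{"slide":[0,0,4],"dr":[0,0,0]},{"slide":[0,0,0],"dr":[0,0,0]},{"slide":[-3,0,0],"dr":[0,0,0]},{"slide":[-5,-3,0],"dr":[0,0,0]},{"slide":[-5,-5,0],"dr":[0,0,0]},{"slide":[-3,-5,0],"dr":[0,0,0]},{"slide":[0,-4,0],"dr":[0,0,0]},{"slide":[0,0,0],"dr":[0,0,0]},{"slide":[0,0,0],"dr":[0,0,0]}]'
python3 - <<'E'
from h import *
t=env.read_camera('top'); a=cv2.resize(t[90:230,125:245],None,fx=3,fy=3,interpolation=cv2.INTER_CUBIC)
w=env.read_camera('side')[150:300,110:250]; b=cv2.resize(w,None,fx=2.8,fy=2.8,interpolation=cv2.INTER_CUBIC)
o=np.zeros((420,760,3),np.uint8);o[:420,:360]=a;o[:,360:752]=b
cv2.imwrite('pics/f.png',np.clip(o*1.4,0,255).astype(np.uint8))
E
```

```text
time_s: 17.02
ee_pos: [0.5708, 0.1594, 0.1418]
orientation: [2.29, 2.15, 0.0]
wrist_force: [0.1, -1.5, -0.3]
opening: 0.674
finger_force: 0.0
time_s: 18.52
ee_pos: [0.4165, -0.0044, 0.2667]
orientation: [-2.29, -2.15, -0.0]
wrist_force: [-0.7, -0.9, -0.1]
opening: 0.673
finger_force: 0.0
```

View pics/f.png

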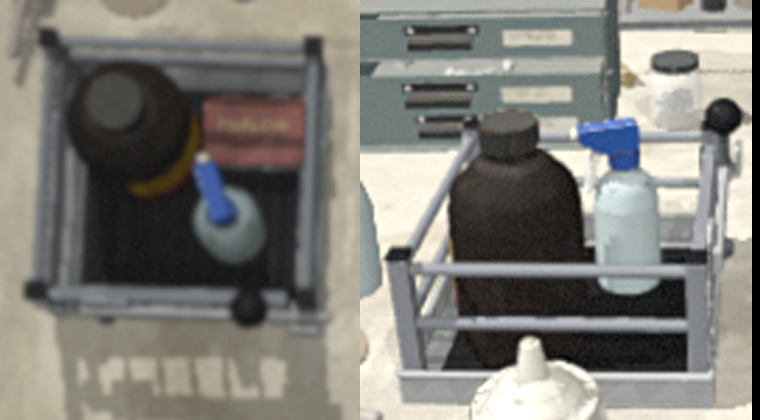

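The gate lies in line with the front posts, with the knob at (248,306) in the left panel. The sprayer at (228,225) and the jug are both upright. One numeric check of the knob position before handing in.

```bash
python3 - <<'E'
from h import *
R=Ro.from_euler('z',-.0512).as_matrix()[:2,:2];c=np.array([.6966,.2234])
k=back('top',(125+248/3,90+306/3),.162);print('knob pen',R.T@(k[:2]-c),'shut+down: -.126 -.072')
cal=env.calibration('side')
p=c+R@[-.126,-.072]
for z,y in((.162,-.072),(.18,-.062)):
    q=np.r_[c+R@[-.126,y],z]; T=np.linalg.inv(cal['pose'])
    u=cv2.projectPoints(q[None],cv2.Rodrigues(T[:3,:3])[0],T[:3,3],cal['intrinsics'],cal['dist'])[0].ravel()
    print('side crop px expected',z,(u-[110,150])*2.8+[360,0],'seen (722,116)')
E
```

```text
knob pen [-0.12243935 -0.06939816] shut+down: -.126 -.072
side crop px expected 0.162 [724.79122696 113.952773  ] seen (722,116)
side crop px expected 0.18 [724.27757152  99.85351062] seen (722,116)
```

The gate is shut and the bar is down.

```bash
python3 -c "
from cell import env
print(env.close_job())"
```

```text
the job is handed in; nothing more can be done
None
```

The sprayer stands upright on the tray mat beside the jug, the gate is shut with its latch bar down behind the horn, and the job was handed in at about 19 s; the hand-in returned no verdict.

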